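# Fit the graphite bead roller in its bench holder

## Task

The graphite bead-roller block has been left on the bench face down, brass sole up. Turn it over so that its grooved face is up, then slide it into the holder from its open end, sole under the two overhanging keeper lips, until it is fully home against the end stop, and let go. Leave the torch, the hand tools and the glass rods as they are.

Things in the scene. Friction and masses are not known exactly. Their poses are not given: they have to be found in the camera images.
- block: Loose bead-roller block, 0.35 kg, 64 (its x) x 46 (y) x 40 mm (z); origin at its centre. +z points OUT OF THE BRASS SOLE: up at the start (lies upside down, black face on the bench), down when right way up. Long sides parallel, 46 mm apart; ends flat, it stands on either. Mass centre 7 mm from the centre towards the sole. Either end may enter the holder first.
- sole (a point): Centre of the block's sole face (20 mm from its centre along its z): bright brass plate 8 mm thick, 46 mm wide, two dark screws. Next to it a graphite neck 28 mm wide, 9 mm high: a slot 9 mm high and 9 mm deep along each long side. Axes as the block's.
- face (a point): Centre of the block's working face, opposite the sole: black graphite head, 46 mm wide, 23 mm high, with three round bead grooves along x. Axes as the block's.
- holder: Holder fixed to the bench: blue base plate 165 x 100 x 6 mm, spanning x -108 to +57 mm. Origin on the bench under the centre of the seated block, z up, x = direction in which the block slides in, from open mouth to end stop. End stop (dark steel) has its face at x = +32 mm, its top 20.5 mm above the bench. The plate from x = -108 to -50 mm is the bare flat apron.
- mouth (a point): On the holder's centreline, 26 mm above the bench, where the two dark keepers begin (holder x = -32 mm; they run to +40). Web inner faces at y = +-24.5 mm (1.5 mm clear of the sole each side), outer +-40. Lips overhang to y = +-17, underside 16 and top 20.5 mm above the bench; above is open. Flared lead-ins, 30 mm each side at their outer end, reach out to holder x = -50.
- seat (a point): Where the block's centre is when fully home against the end stop, on the holder's centreline, 26 mm above the bench (20 above the base plate). Axes as the holder's. The sole is then under the lips, which run in the block's slots; the head stands above them.
- apron (a point): Where the block's centre is when it stands right way up on the holder, in line with it, leading end still 10 mm short of the lips: 74 mm before the seat, 26 mm above the bench.
- torch: Bystander: bench torch, fixed, unlit, about 230 mm long, 100 mm wide, 165 mm high; origin on the bench under the centre of its foot. Barrel points along its x, away from the robot; hoses reach 90 mm the other way, the nozzle 145 mm ahead.
- paddle: Bystander: loose graphite paddle with wooden handle, 260 mm long, 28 mm thick, lying along its x (handle at -x); origin on the bench near its middle.
- tweezers: Bystander: loose steel tweezers, 160 mm long, 10 mm high, lying along their x; origin on the bench near the middle.
- rod_white: Bystander: loose white glass rod, 8 mm diameter, 280 mm long along its y, on a small dark rod rest; origin at its middle, 22 mm above the bench.
- rod_green: Bystander: loose green glass rod, the same, on the same rest.
Not all that is in view belongs to the job. There is more than one size of the block; the job needs the middle-sized.

How it is judged:
By the outcome, as a careful person would: the job done as asked, in the order asked, and still so for the second after the job is handed in, with the robot touching nothing.
It also fails if it takes over 72 s, if anything falls off the work surface, if the arm or the gripper's body presses on something with over 40 N, if the wrist force passes 120 N, or if a joint passes its speed limit or range.

## Robot

A 7-joint arm with a two-finger parallel gripper is mounted at the origin on the work surface. World frame = base frame: x ahead of the robot, y to its left, z up, the work surface at z = 0. Lengths are in m, angles in rad, forces in N, time in s.
With the tool pointing down it reaches from about 0.35 to 0.9 m from the base axis. Payload 8.1 kg.
Tool frame: the origin (TCP) lies between the finger pads; the fingertips stand 11 mm ahead of it and the grasp point (between the pads) lies 8 mm behind it; z points along the fingers, y is the line along which they close (so a half turn about z gives the same grasp; the last joint's range is limited). The gripper opens to 92 mm and grips with 3 to 60 N. Pads are 19 mm wide; open, the fingers measure 130 mm over their backs; the gripper's body (75 mm by 190 mm) begins 47 mm behind the grasp point.
Start: joints at [1.22, 0.434, 0.025, 1.573, -0.012, 1.134, -0.075], TCP at [0.153, -0.606, 0.238] pointing down, gripper open.
Joint ranges: [-2.62, 2.62], [-0.44, 2.09], [-1.27, 1.32], [0.08, 2.57], [-1.32, 4.46], [0.12, 2], [-2.74, 2.74]. Speed limits (rad/s): [2.22, 2.22, 3.01, 3.01, 3.14, 3.14, 3.14].

## Interface

Orientations are given as a rotation vector (axis times angle).
In Python, from cell import observe, get_image, camera_params, sign_off gives the robot as it stands.
- The arm moves only by the shell command python3 -m pendant 'ROWS' [FORCE]. ROWS is JSON, one flat list of numbers, 7 for each row, row after row: the shift along the tool's x, y, z in m, then the turn, a rotation vector about the tool's x, y, z in rad, then the finger opening in m, from 0 to 0.0918. In form: [dx, dy, dz, rx, ry, rz, jaw, dx, dy, dz, rx, ry, rz, jaw, ...]. A call has 1 to 10 rows; each row shifts and turns the commanded pose from where the row before left it, along the tool's axes as they then stand; what a row does not reach is not made up. A row lasts 1/8 s, in which the tool goes at most 62.5 mm and 10.7 degrees, less where a joint would pass 70% of its speed; a pose out of reach is approached as far as the arm can. A call is refused whole if a number of a shift passes 0.0625 or a number of a turn 0.188, either way. A call with a gripper value outside its range is refused whole. The fingers move at their own pace and stop on an object; FORCE is the grip in N (left out, the last holds). Time passes only in rows, so rows that do not move let the fingers close. It gives the time, the measured TCP pose, the force, the opening and the grip force at its end, in the units of the state.
- observe(): the state, without advancing time (a new reading comes with each control period).
- get_image(name): name is "scene" or "side" or "wrist"; returns the picture (400x640x3 uint8, red, green, blue); there is no depth.
- camera_params(name): a dict with "intrinsics" (3x3 intrinsics, pixels), "dist" ([k1, k2, p1, p2, k3] as OpenCV has them; the pictures are not rectified), "eye" and "rotation" of the camera in the world; the wrist camera has in their place "T_tool_cam" (4x4, takes a point from camera to tool coordinates, whose origin is the TCP and whose axes are the flange's). Camera axes: x right, y down, z forward; pixel columns grow to the right and rows downward; lengths in m; the calibration is good to about 2 mm. A picture is of the moment at which its call begins: read the wrist's pose just before it. camera_params takes no time and is no camera call.
- sign_off(): hands the job in; it is judged then, once.
The state is a dict: "clock": time; "joints": joint angles; "dq": joint speeds; "joint_efforts": joint torques, N m; "position": TCP position; "ee_rot": TCP orientation; "force": force on the tool from outside, world axes, zero at the start; "ft_torque": the same for the moment, N m; "width": opening from 0.0 (shut) to 1.0 (fully open); "gripper_force": force on a finger pad.
Only numpy, scipy, OpenCV 4.12 (cv2) and the standard library are available. Lean on these libraries where they do the work, as an engineer would, in place of code of your own. Each camera call takes 0.05 s, during which the arm holds its last target. There are 200 camera calls.

## Working session

There is one attempt and no reset: what is moved stays moved. The work goes in short steps, Python scripts to look and compute and a shell command to move; the robot and the scene stay as the last step left them, time stands still between calls to the robot, and variables do not carry over. Pictures are saved under pics/ and viewed, at most 11 in all, crops included, and the job is handed in when it is done.

```bash
ls; mkdir -p pics
python3 - <<'E'
from cell import *
import cv2,numpy as np
print(observe())
ims=[]
for n in ["scene","side"]:
    im=get_image(n); cv2.imwrite(f"pics/{n}0.png",im[:,:,::-1]); p=camera_params(n); print(n,p)
print(camera_params("wrist"))
E
```

```text
pics
{'clock': 0.0, 'joints': array([ 1.2204228 ,  0.43521828,  0.02499316,  1.57408296, -0.01159337,
        1.13396797, -0.07507357]), 'dq': array([-2.70433846e-04,  4.93997105e-04, -1.51561947e-03,  1.47118579e-03,
        1.65836756e-05, -7.75823385e-04,  9.74983885e-04]), 'joint_efforts': array([ 2.69408365e-04, -6.67857814e+01,  9.85306688e-01, -3.14465797e+01,
       -6.04925863e-02,  4.29543585e-02,  1.72808868e-04]), 'position': array([ 0.15309586, -0.60546818,  0.23695357]), 'ee_rot': array([-3.11604462e+00, -3.87930905e-01,  5.35487390e-04]), 'force': array([ 0.25269551, -0.82567562,  0.90438348]), 'ft_torque': array([-0.00140415, -0.01299016, -0.00739693]), 'gripper_force': 0.0, 'width': 0.9998764281929297}
scene {'intrinsics': array([[437.6970038 ,   0.        , 316.89295708],
       [  0.        , 437.6970038 , 194.20537242],
       [  0.        ,   0.        ,   1.        ]]), 'dist': array([-0.05999341,  0.        ,  0.        ,  0.        ,  0.        ]), 'eye': array([1.02773309, 0.49076817, 0.83810344]), 'rotation': array([-0.9778787 , -2.50703361,  1.00300909])}
s
[... 278 characters left out ...]
473, -0.65299172,  0.65469685]), 'rotation': array([-2.23892272,  0.51148036, -0.21771927])}
{'intrinsics': array([[324.96713208,   0.        , 324.67637854],
       [  0.        , 324.96713208, 201.78440189],
       [  0.        ,   0.        ,   1.        ]]), 'dist': array([-0.05640574,  0.        ,  0.        ,  0.        ,  0.        ]), 'T_tool_cam': array([[ 4.40327349e-04, -9.62836537e-01, -2.70084448e-01,
         7.24199548e-02],
       [ 9.99999856e-01,  5.06705892e-04, -1.76047385e-04,
         2.06157179e-04],
       [ 3.06358236e-04, -2.70084332e-01,  9.62836622e-01,
        -1.46861942e-01],
       [ 0.00000000e+00,  0.00000000e+00,  0.00000000e+00,
         1.00000000e+00]])}
```

View pics/scene0.png

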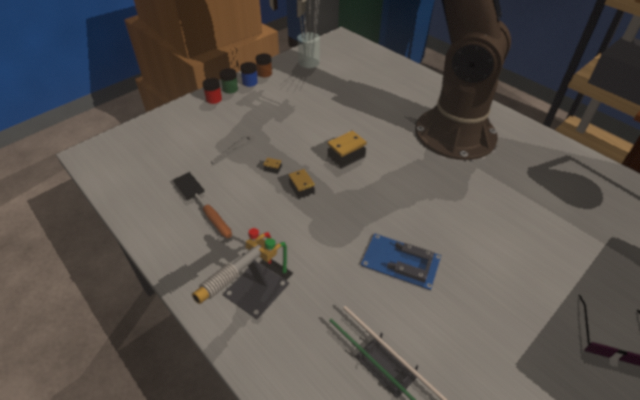

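View pics/side0.png

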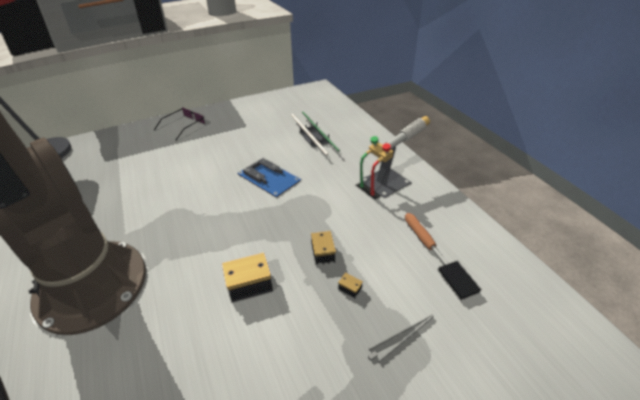

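The pictures show three brass-soled blocks. The middle one is at about (301,183) in scene and (323,247) in side. The blue holder is at (400,260) in scene and (268,177) in side, and the torch, paddle and rods are well clear of both.

```bash
cat > h.py <<'E'
import cv2,numpy as np
from scipy.spatial.transform import Rotation as R
from cell import *
def campose(n,o=None):
    p=camera_params(n)
    if n!="wrist": return p,np.array(p["eye"]),R.from_rotvec(p["rotation"]).as_matrix()
    T=p["T_tool_cam"]; Rt=R.from_rotvec(o["ee_rot"]).as_matrix()
    return p,o["position"]+Rt@T[:3,3],Rt@T[:3,:3]
def rays(n,px,o=None):
    p,e,M=campose(n,o)
    u=cv2.undistortPoints(np.array(px,float).reshape(-1,1,2),p["intrinsics"],p["dist"])[:,0]
    return e,np.c_[u,np.ones(len(u))]@M.T
def onplane(n,px,z,o=None):
    e,d=rays(n,px,o); return e+d*((z-e[2])/d[:,2])[:,None]
def proj(n,P,o=None):
    p,e,M=campose(n,o)
    return cv2.projectPoints(((np.atleast_2d(P)-e)@M),np.zeros(3),np.zeros(3),p["intrinsics"],p["dist"])[0][:,0]
def blobs(im,lo,hi,amin=40):
    m=cv2.inRange(cv2.cvtColor(im,cv2.COLOR_RGB2HSV),lo,hi)
    m=cv2.morphologyEx(m,cv2.MORPH_CLOSE,np.ones((3,3)))
    return [c for c in cv2.findContours(m,cv2.RETR_EXTERNAL,cv2.CHAIN_APPROX_NONE)[0] if cv2.contourArea(c)>amin]
def rect(n,c,z,o=None):
    P=onplane(n,c.reshape(-1,2),z,o)[:,:2]
    (cx,cy),(w,h),a=cv2.minAreaRect((P*1000).astype(np.float32))
    if w<h: w,h,a=h,w,a+90
    return np.round([cx,cy,w,h,(a+90)%180-90],1)   # mm, deg of long side
BRASS=((12,110,90),(32,255,255)); BLUE=((100,120,50),(125,255,255))
E
python3 - <<'E'
from h import *
for n in ["scene","side"]:
    im=cv2.imread(f"pics/{n}0.png")[:,:,::-1].copy()
    for nm,c,z in [("brass",BRASS,.040),("blue",BLUE,.006)]:
        for k in blobs(im,*c):
            r=rect(n,k,z)
            if 100<r[0]<900 and abs(r[1])<700: print(n,nm,k.reshape(-1,2).mean(0).round(),r)
    for nm,c,z in [("green",((40,90,40),(85,255,255)),.022),("red",((170,120,90),(180,255,255)),0.1),("wood",((4,120,60),(14,255,255)),.014)]:
        for k in blobs(im,*c,20):
            print(n,nm,k.reshape(-1,2).mean(0).round(),rect(n,k,z))
E
```

```text
scene brass [201. 294.] [884.7 -21.5  31.6  24.8  88.8]
scene brass [263. 246.] [709.5 -32.4  77.8  48.7 -84.8]
scene brass [301. 180.] [ 507.3 -135.5   67.8   45.6   73.5]
scene brass [272. 162.] [ 522.6 -239.    42.8   29.9  -60.4]
scene brass [347. 143.] [ 313.  -161.2   93.5   72.9   -6.8]
scene blue [403. 265.] [491.9 191.9 158.5  93.5 -66.5]
scene blue [250.  79.] [ 284.9 -668.3   83.7   41.2   56.4]
scene green [284. 257.] [690.4  12.1  81.1  10.7  55.5]
scene green [269. 243.] [689.9 -39.1  27.2  23.2  52. ]
scene wood [217. 221.] [ 739.6 -188.2  123.3   22.2   85.1]
scene wood [265.  70.] [ 218.4 -672.    89.1   43.6   51.8]
scene wood [198.  43.] [  230.1 -1066.2   921.5   585.5    66.4]
side brass [350. 283.] [ 506.4 -264.8   41.4   29.2  -60.4]
side brass [246. 271.] [ 326.  -143.4   88.1   70.2   -6.8]
side brass [322. 243.] [ 502.8 -142.7   64.3   44.5   73.9]
side brass [420. 231.] [ 720.9 -203.4  111.1   23.5   84.6]
side brass [381. 152.] [818.  109.1  86.1  62.4  88.9]
side blue [268. 179.] [490.4 182.3 148.3  92.7 -66.4]
side green [374. 140.] [850.3 199.   36.3  19.2  58.5]
side wood [419. 230.] [ 740.5 -184.9  114.9   23.9   84.5]
```

```bash
cat >> h.py <<'E'
from scipy.linalg import logm,expm
def pose(p,Rm): T=np.eye(4);T[:3,:3]=Rm;T[:3,3]=p;return T
def down(yaw_x,tilt=0):  # deg: tool pointing down, tool x at yaw_x; then turned by tilt about tool y
    c,s=np.cos(np.radians(yaw_x)),np.sin(np.radians(yaw_x))
    return np.array([[c,s,0],[s,-c,0],[0,0,-1]])@R.from_euler('y',tilt,degrees=True).as_matrix()
def cur():
    o=observe(); return pose(o["position"],R.from_rotvec(o["ee_rot"]).as_matrix()),o
def plan(A,B,N):  # equal row for N rows taking pose A to B
    T=expm(logm(np.linalg.inv(A)@B).real/N)
    print(N,"x",np.round(np.r_[T[:3,3],R.from_matrix(T[:3,:3]).as_rotvec()],4).tolist())
E
python3 - <<'E'
from h import *
A,o=cur(); plan(A,pose([.505,-.138,.24],down(73.7)),12)
E
```

```text
12 x [0.05, -0.0102, -0.0002, -0.0001, -0.0001, -0.0866]
```

```bash
python3 -m pendant '[0.05,-0.0102,0,0,0,-0.0866,0.0918,0.05,-0.0102,0,0,0,-0.0866,0.0918,0.05,-0.0102,0,0,0,-0.0866,0.0918,0.05,-0.0102,0,0,0,-0.0866,0.0918,0.05,-0.0102,0,0,0,-0.0866,0.0918,0.05,-0.0102,0,0,0,-0.0866,0.0918]'
python3 -m pendant '[0.05,-0.0102,0,0,0,-0.0866,0.0918,0.05,-0.0102,0,0,0,-0.0866,0.0918,0.05,-0.0102,0,0,0,-0.0866,0.0918,0.05,-0.0102,0,0,0,-0.0866,0.0918,0.05,-0.0102,0,0,0,-0.0866,0.0918,0.05,-0.0102,0,0,0,-0.0866,0.0918,0,0,0,0,0,0,0.0918,0,0,0,0,0,0,0.0918]'
python3 - <<'E'
from h import *
A,o=cur(); print(o["joints"].round(2),o["force"])
im=get_image("wrist"); cv2.imwrite("pics/w1.png",im[:,:,::-1])
for k in blobs(im,*BRASS): print(k.reshape(-1,2).mean(0).round(),rect("wrist",k,.04,o))
for k in blobs(im,*BLUE): print("blue",k.reshape(-1,2).mean(0).round(),rect("wrist",k,.006,o))
E
```

```text
clock: 0.85
position: [0.3925, -0.4176, 0.2374]
ee_rot: [-2.911, -1.18, 0.0]
force: [0.6, -0.2, -0.0]
width: 1.003
gripper_force: 0.0
clock: 1.85
position: [0.5052, -0.1389, 0.2375]
ee_rot: [-2.514, -1.884, 0.001]
force: [0.2, -0.1, -0.5]
width: 1.004
gripper_force: 0.0
[ 0.49  0.31 -0.41  1.79  0.14  1.07 -0.25] [ 0.22395679 -0.13631476 -0.50550928]
[457. 330.] [ 618.6 -371.1  385.4   16.4  -16.2]
[509. 281.] [ 682.9 -320.7   75.    15.6  -84.3]
[358. 262.] [ 513.9 -245.8   41.2   29.1  -59.8]
[170. 230.] [ 317.5 -154.2   95.7   68.4   -6.8]
[326. 180.] [ 505.9 -139.    63.    45.3   73.5]
```

View pics/w1.png

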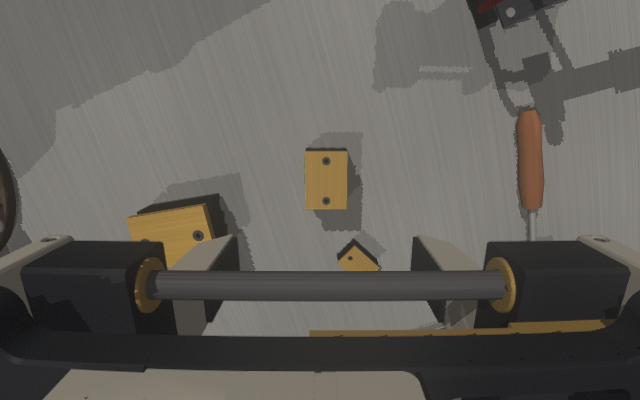

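The wrist view shows the middle block centred at (326,180), measuring 63 x 45 mm at (0.506, -0.139) with yaw 73.5°, which matches the given size. Next I'll test the tilt range in free air.

```bash
J='from h import *
A,o=cur(); print(o["joints"].round(2),R.from_matrix(down(73.5).T@A[:3,:3]).as_euler("yxz",degrees=True).round(1))
'
python3 -m pendant '[0,0,0,0,0.131,0,0.0918,0,0,0,0,0.131,0,0.0918,0,0,0,0,0.131,0,0.0918,0,0,0,0,0.131,0,0.0918,0,0,0,0,0.131,0,0.0918,0,0,0,0,0.131,0,0.0918,0,0,0,0,0,0,0.0918]' | sed -n 2,3p
python3 -c "$J"
python3 -m pendant '[0,0,0,0,-0.157,0,0.0918,0,0,0,0,-0.157,0,0.0918,0,0,0,0,-0.157,0,0.0918,0,0,0,0,-0.157,0,0.0918,0,0,0,0,-0.157,0,0.0918,0,0,0,0,-0.157,0,0.0918,0,0,0,0,-0.157,0,0.0918,0,0,0,0,-0.157,0,0.0918,0,0,0,0,-0.157,0,0.0918,0,0,0,0,-0.157,0,0.0918]' | sed -n 2,3p
python3 -m pendant '[0,0,0,0,0,0,0.0918]' | sed -n 2,3p
python3 -c "$J"
```

```text
position: [0.5041, -0.1423, 0.2354]
ee_rot: [-2.04, -1.515, -0.842]
[ 1.03  0.54 -0.57  1.78 -0.53  1.15  0.5 ] [45.   0.2  0.2]
position: [0.5072, -0.137, 0.2399]
ee_rot: [2.029, 1.521, -0.836]
position: [0.5066, -0.1349, 0.2369]
ee_rot: [2.029, 1.532, -0.838]
[-0.09  0.5  -0.27  1.78  0.73  1.48 -0.93] [-44.9  -0.   -0.6]
```

Run:
```python
from h import *
A,o=cur(); Rg=down(73.5,-45); zt=Rg[:,2]; print(zt)
g=np.array([.5059,-.139,.028]); t=g+.008*zt
B=pose(t-.09*zt,Rg); plan(A,B,4); plan(B,pose(t,Rg),3)
```

```text
[-0.20082918 -0.67798794 -0.70710678]
4 x [0.0362, 0.0002, 0.0172, 0.002, -0.0005, 0.0019]
3 x [0.0, 0.0, 0.03, 0.0, -0.0, 0.0]
```

```bash
python3 -m pendant '[0.0362,0,0.0172,0.002,0,0.002,0.0918,0.0362,0,0.0172,0.002,0,0.002,0.0918,0.0362,0,0.0172,0.002,0,0.002,0.0918,0.0362,0,0.0172,0.002,0,0.002,0.0918,0,0,0,0,0,0,0.0918,0,0,0,0,0,0,0.0918,0,0,0,0,0,0,0.0918]'
python3 - <<'E'
from h import *
A,o=cur(); Rg=down(73.5,-45); zt=Rg[:,2]
im=get_image("wrist")
for k in blobs(im,*BRASS): print(k.reshape(-1,2).mean(0).round(),rect("wrist",k,.04,o))
g=np.array([.5059,-.139,.028]); t=g+.008*zt
plan(A,pose(t,Rg),4)
E
```

```text
clock: 5.03
position: [0.5215, -0.0874, 0.0887]
ee_rot: [2.048, 1.513, -0.842]
force: [-0.7, 0.3, -0.1]
width: 1.0
gripper_force: 0.0
[287. 329.] [ 277.5 -614.4  189.3    9.5   66.9]
[320. 325.] [ 359.2 -584.2  126.    15.1   72.3]
[267. 326.] [ 251.9 -573.4  276.6   68.1   61.7]
[139. 298.] [ 183.1 -298.9  194.5   10.4   49.4]
[168. 259.] [ 343.3 -171.9   54.1    5.6   49.5]
[364. 253.] [ 521.1 -210.5   44.4   32.2  -59.8]
[326. 216.] [ 507.6 -135.    71.3   44.7   73.6]
4 x [0.0012, -0.0, 0.0223, -0.001, -0.0007, -0.0021]
```

```bash
python3 -m pendant '[0.0012,0,0.0223,-0.001,0,-0.002,0.0918,0.0012,0,0.0223,-0.001,0,-0.002,0.0918,0.0012,0,0.0223,-0.001,0,-0.002,0.0918,0.0012,0,0.0223,-0.001,0,-0.002,0.0918,0,0,0,0,0,0,0.0918,0,0,0,0,0,0,0.0918]'
python3 -m pendant '[0,0,0,0,0,0,0.03,0,0,0,0,0,0,0.03,0,0,0,0,0,0,0.03,0,0,0,0,0,0,0.03,0,0,0,0,0,0,0.03,0,0,0,0,0,0,0.03]' 30
```

```text
clock: 5.82
position: [0.5041, -0.1431, 0.0206]
ee_rot: [2.038, 1.526, -0.844]
force: [-0.0, 0.0, 0.3]
width: 1.0
gripper_force: 0.0
clock: 6.58
position: [0.5037, -0.1437, 0.0202]
ee_rot: [2.038, 1.525, -0.845]
force: [1.2, 0.0, -1.0]
width: 0.498
gripper_force: 30.0
```

```bash
python3 -m pendant '[-0.02,0,-0.02,0,0,0,0.03,-0.025,0,-0.025,0,0,0,0.03,-0.025,0,-0.025,0,0,0,0.03,-0.025,0,-0.025,0,0,0,0.03,0,0,0,0,0,0,0.03]'
python3 - <<'E'
from h import *
A,o=cur(); print(o["width"],o["gripper_force"],o["joints"].round(2))
B=pose([.50,-.0,.16],down(73.5,45)); plan(A,B,10)
im=cv2.imread("pics/scene0.png")[225:295,350:450]; im2=cv2.imread("pics/side0.png")[145:205,225:310]
s=np.zeros((600,800,3),np.uint8); a=cv2.resize(im,None,fx=4.2,fy=4.2,interpolation=2); b=cv2.resize(im2,None,fx=4.4,fy=4.4,interpolation=2)
s[:a.shape[0],:a.shape[1]]=a; s[:b.shape[0],425:425+b.shape[1]]=b; cv2.imwrite("pics/hold.png",s[:300])
for s_ in (1,-1):
    print(proj("scene",[.492+.06*s_*.4,.188-.06*s_*.917,.006]))
E
```

```text
clock: 7.2
position: [0.5048, -0.1436, 0.1562]
ee_rot: [2.039, 1.524, -0.84]
force: [-0.3, 0.0, -3.8]
width: 0.499
gripper_force: 30.0
0.4992413320652967 29.99234139919281 [-0.08  0.6  -0.26  1.84  0.78  1.36 -1.05]
10 x [0.0151, -0.0045, -0.0016, 0.0001, 0.1567, 0.0001]
[[374.66547407 250.57504274]]
[[424.73646673 267.72002905]]
```

View pics/hold.png

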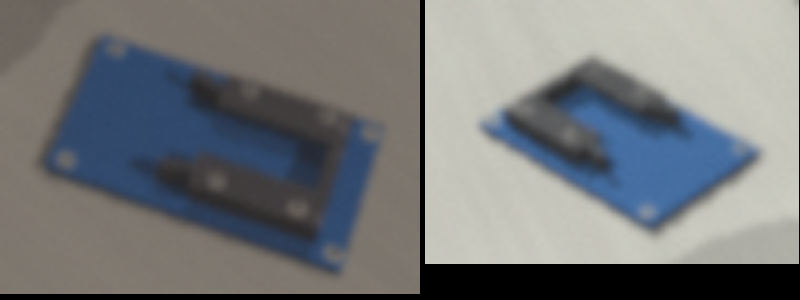

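The crop shows the two keepers and the stop at the far end (right in scene, upper left in side). The bare apron faces the block, so holder x has a yaw of about 113.5°. I'll plan the first quarter turn.

```bash
cat >> h.py <<'E'
Rb0=R.from_euler('z',73.5,degrees=True).as_matrix()
Tt=pose([.5037,-.1437,.0202],R.from_rotvec([2.038,1.525,-.845]).as_matrix())
TB=np.linalg.inv(Tt)@pose([.5059,-.139,.020],Rb0) # block in tool, first grasp
E
python3 - <<'E'
from h import *
A,o=cur()
Rz=lambda a:R.from_euler('z',a,degrees=True).as_matrix()
Rs=Rz(16.5)@Rb0@R.from_euler('y',-90,degrees=True).as_matrix() 
for s in (90,-90):
    Rs=Rz(90)@R.from_euler('y',s,degrees=True).as_matrix()
    T=pose([.5,0,.034],Rs)@np.linalg.inv(TB); print(s,T[:3,3].round(3),T[:3,2].round(2))
    if T[2,2]<0:
        up=T.copy(); up[2,3]+=.1; plan(A,up,12); plan(up,T,4)
E
```

```text
90 [0.499 0.    0.039] [-0.   -0.71  0.71]
-90 [ 0.499 -0.     0.029] [-0.    0.71 -0.71]
12 x [0.0132, -0.0021, 0.0018, 0.0001, 0.1297, -0.0268]
4 x [-0.0177, -0.0, 0.0177, -0.0, 0.0, 0.0]
```

```bash
python3 -m pendant '[0.0132,-0.0021,0.0018,0,0.1297,-0.0268,0.03,0.0132,-0.0021,0.0018,0,0.1297,-0.0268,0.03,0.0132,-0.0021,0.0018,0,0.1297,-0.0268,0.03,0.0132,-0.0021,0.0018,0,0.1297,-0.0268,0.03,0.0132,-0.0021,0.0018,0,0.1297,-0.0268,0.03,0.0132,-0.0021,0.0018,0,0.1297,-0.0268,0.03]' | head -3
python3 -m pendant '[0.0132,-0.0021,0.0018,0,0.1297,-0.0268,0.03,0.0132,-0.0021,0.0018,0,0.1297,-0.0268,0.03,0.0132,-0.0021,0.0018,0,0.1297,-0.0268,0.03,0.0132,-0.0021,0.0018,0,0.1297,-0.0268,0.03,0.0132,-0.0021,0.0018,0,0.1297,-0.0268,0.03,0.0132,-0.0021,0.0018,0,0.1297,-0.0268,0.03,0,0,0,0,0,0,0.03,0,0,0,0,0,0,0.03,0,0,0,0,0,0,0.03]'
python3 - <<'E'
from h import *
A,o=cur(); print(o["joints"].round(2))
T=pose([.5,0,.034],R.from_euler('z',90,degrees=True).as_matrix()@R.from_euler('y',-90,degrees=True).as_matrix())@np.linalg.inv(TB); plan(A,T,5)
im=get_image("side"); cv2.imwrite("pics/s1.png",cv2.resize(im[80:300,200:440],None,fx=2.5,fy=2.5)[:,:,::-1])
E
```

```text
clock: 7.95
position: [0.5037, -0.0774, 0.1102]
ee_rot: [-2.333, -2.025, 0.06]
clock: 9.07
position: [0.4987, -0.0, 0.1273]
ee_rot: [-1.757, -1.764, -0.723]
force: [-0.5, 0.5, -3.5]
width: 0.497
gripper_force: 30.0
[ 1.    0.82 -0.96  1.88 -0.16  0.89  0.3 ]
5 x [-0.0139, 0.0001, 0.0139, -0.0007, 0.0008, -0.0001]
```

View pics/s1.png

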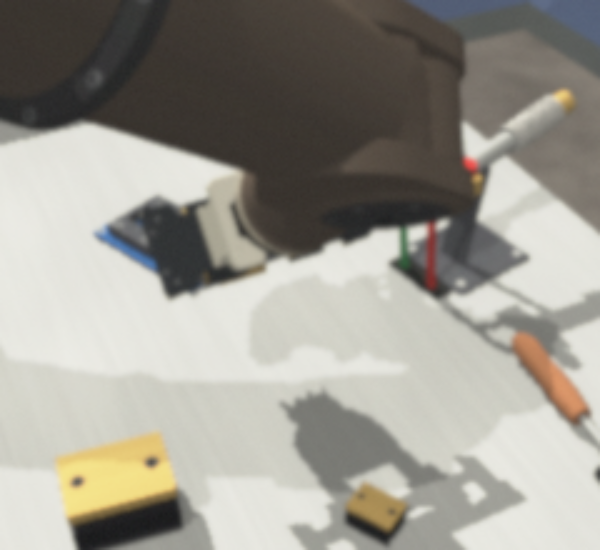

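The block is hidden behind the gripper; the torch hoses at about (430,240) are clear of the arm. The held load reads about 3.5 N, so I'll lower the block.

```bash
python3 -m pendant '[-0.0139,0,0.0139,0,0,0,0.03,-0.0139,0,0.0139,0,0,0,0.03,-0.0139,0,0.0139,0,0,0,0.03,-0.0139,0,0.0139,0,0,0,0.03,-0.0139,0,0.0139,0,0,0,0.03,0,0,0,0,0,0,0.03,0,0,0,0,0,0,0.03]'
python3 -m pendant '[-0.0007,0,0.0007,0,0,0,0.03,0,0,0,0,0,0,0.03]'|sed -n '2p;4p'
python3 -m pendant '[-0.0007,0,0.0007,0,0,0,0.03,0,0,0,0,0,0,0.03]'|sed -n '2p;4p'
```

```text
clock: 10.0
position: [0.4984, -0.0006, 0.0285]
ee_rot: [-1.757, -1.761, -0.725]
force: [0.5, -0.2, -2.6]
width: 0.502
gripper_force: 30.0
position: [0.4984, -0.0008, 0.0278]
force: [0.2, 0.3, -2.8]
position: [0.4984, -0.0008, 0.0267]
force: [-1.0, -0.1, -3.1]
```

```bash
python3 -m pendant '[-0.0007,0,0.0007,0,0,0,0.03,0,0,0,0,0,0,0.03]'|sed -n '2p;4p'
python3 -m pendant '[-0.0007,0,0.0007,0,0,0,0.03,0,0,0,0,0,0,0.03]'|sed -n '2p;4p'
```

```text
position: [0.4984, -0.0007, 0.0257]
force: [0.9, -0.2, -1.8]
position: [0.4984, -0.0007, 0.0257]
force: [-4.2, -6.4, 9.9]
```

```bash
python3 -m pendant '[0,0,0,0,0,0,0.0918,0,0,0,0,0,0,0.0918,0,0,0,0,0,0,0.0918,0,0,0,0,0,0,0.0918,0,0,-0.02,0,0,0,0.0918,0,0,-0.03,0,0,0,0.0918,0,0,-0.03,0,0,0,0.0918,0,0,-0.03,0,0,0,0.0918]'
python3 - <<'E'
from h import *
A,o=cur(); plan(A,pose([.5,0,.20],down(90,0)),6)
E
```

```text
clock: 12.0
position: [0.4987, -0.0791, 0.1032]
ee_rot: [-1.757, -1.761, -0.725]
force: [0.3, -0.3, -0.1]
width: 1.0
gripper_force: 0.0
6 x [0.0194, 0.0002, -0.0089, -0.0006, -0.1309, 0.0003]
```

```bash
python3 -m pendant '[0.0194,0,-0.0089,0,-0.131,0,0.0918,0.0194,0,-0.0089,0,-0.131,0,0.0918,0.0194,0,-0.0089,0,-0.131,0,0.0918,0.0194,0,-0.0089,0,-0.131,0,0.0918,0.0194,0,-0.0089,0,-0.131,0,0.0918,0.0194,0,-0.0089,0,-0.131,0,0.0918,0,0,0,0,0,0,0.0918,0,0,0,0,0,0,0.0918]'
python3 - <<'E'
from h import *
A,o=cur()
im=get_image("wrist"); cv2.imwrite("pics/w2.png",im[:,:,::-1])
m=cv2.inRange(cv2.cvtColor(im,cv2.COLOR_RGB2HSV),(0,0,0),(180,255,70))
for k in blobs(im,*BRASS): print(k.reshape(-1,2).mean(0).round(),rect("wrist",k,.064,o))
for k in blobs(im,*BLUE): print("blue",k.reshape(-1,2).mean(0).round(),rect("wrist",k,.006,o))
E
```

```text
clock: 13.0
position: [0.4985, 0.0004, 0.1991]
ee_rot: [-2.215, -2.225, 0.004]
force: [0.1, -0.3, 0.0]
width: 1.003
gripper_force: 0.0
[455. 330.] [ 6.355e+02 -1.421e+02  3.043e+02  1.380e+01  5.000e-01]
[509. 282.] [680.1 -87.3  60.8  12.  -69.6]
[618. 223.] [781.4 -25.3  25.9  11.    4.4]
[323. 211.] [ 4.977e+02 -1.220e+01  4.470e+01  1.510e+01  3.000e-01]
[621. 169.] [770.5  26.7  24.9  11.2   9.3]
[637. 191.] [793.3   2.4  84.3  14.6 -67.7]
blue [323.  29.] [505.7 155.1  98.8  86.2  23.4]
```

View pics/w2.png

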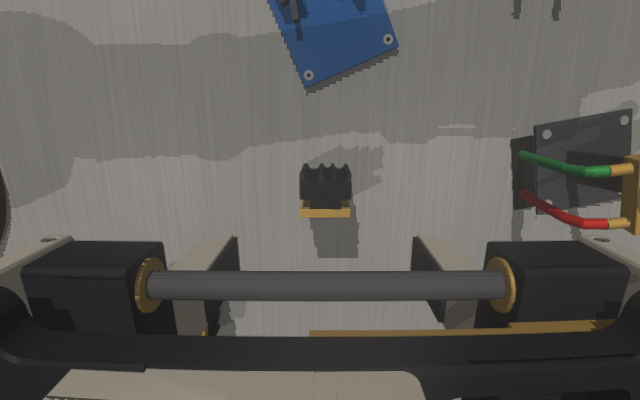

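The block stands on end at (325,185), brass at the bottom (sole toward -y) and grooves toward +y. The apron's near corners are at about (308,92) and (398,46). Next I'll measure the apron edge and plan the second grasp.

Run:
```python
from h import *
A,o=cur()
im=cv2.imread("pics/w2.png")[:,:,::-1].copy()
k=max(blobs(im,*BLUE),key=cv2.contourArea).reshape(-1,2)
print(k[k[:,1].argmax()],k[k[:,0].argmax()])
P=onplane("wrist",k,.006,o)[:,:2]*1000
d=np.array([-.399,.917]); n=np.array([.917,.399])
s=P@d; w=P@n
e=(s<s.min()+12); print("edge s",np.percentile(s,[0,1,3]),"w range",w[s<s.min()+60].min(),w[s<s.min()+60].max())
# fit sides: right side edge direction
for side in (1,-1):
    pts=[]
    for a in np.arange(s.min()+8,s.min()+75,4):
        q=w[(s>=a)&(s<a+4)]; 
        if len(q): pts.append((a+2,q.max() if side>0 else q.min()))
    pts=np.array(pts); c=np.polyfit(pts[:,0],pts[:,1],1); print(side,c,np.degrees(np.arctan(c[0])),len(pts),np.abs(np.polyval(c,pts[:,0])-pts[:,1]).max())
e=np.array([(b,s[(w>=b)&(w<b+5)].min()) for b in np.arange(w.min()+8,w.max()-8,5)]); c=np.polyfit(e[:,0],e[:,1],1); print("front",np.degrees(np.arctan(c[0])),np.polyval(c,e[:,0].mean()))
Rg=down(90,-45); g=np.array([.498,.004,.040]); t=g+.008*Rg[:,2]
B=pose(t-.09*Rg[:,2],Rg); plan(A,B,7); plan(B,pose(t,Rg),4)
```

```text
[306  86] [397  45]
edge s [-103.80040093 -103.66953079 -103.52413429] w range 476.0297219657537 574.6536491037783
1 [ -0.96704842 499.05078833] -44.040283105610605 17 19.167763986712885
-1 [-5.21753037e-03  4.76099758e+02] -0.2989397573394328 17 0.329871466184386
front -0.10996118530714231 -103.4869636844738
7 x [0.0136, -0.0, 0.0109, -0.0004, -0.1121, 0.0005]
4 x [0.0, -0.0, 0.0225, -0.0, -0.0, 0.0]
```

```bash
python3 -m pendant '[0.0136,0,0.0109,0,-0.1121,0,0.0918,0.0136,0,0.0109,0,-0.1121,0,0.0918,0.0136,0,0.0109,0,-0.1121,0,0.0918,0.0136,0,0.0109,0,-0.1121,0,0.0918,0.0136,0,0.0109,0,-0.1121,0,0.0918,0.0136,0,0.0109,0,-0.1121,0,0.0918,0.0136,0,0.0109,0,-0.1121,0,0.0918,0,0,0,0,0,0,0.0918,0,0,0,0,0,0,0.0918]'
python3 - <<'E'
from h import *
A,o=cur()
Rg=down(90,-45); g=np.array([.498,.004,.040]); t=g+.008*Rg[:,2]
plan(A,pose(t,Rg),4)
E
```

```text
clock: 14.18
position: [0.4985, 0.0616, 0.0986]
ee_rot: [1.76, 1.763, -0.732]
force: [-0.3, -0.6, 0.4]
width: 0.999
gripper_force: 0.0
4 x [0.0002, -0.0001, 0.0225, -0.0006, -0.0002, 0.0007]
```

```bash
python3 -m pendant '[0,0,0.0225,0,0,0,0.0918,0,0,0.0225,0,0,0,0.0918,0,0,0.0225,0,0,0,0.0918,0,0,0.0225,0,0,0,0.0918,0,0,0,0,0,0,0.0918,0,0,0,0,0,0,0.0918]'
python3 -m pendant '[0,0,0,0,0,0,0.03,0,0,0,0,0,0,0.03,0,0,0,0,0,0,0.03,0,0,0,0,0,0,0.03,0,0,0,0,0,0,0.03,0,0,0,0,0,0,0.03]' 45
python3 -m pendant '[-0.02,0,-0.02,0,0,0,0.03,-0.025,0,-0.025,0,0,0,0.03,-0.025,0,-0.025,0,0,0,0.03,-0.025,0,-0.025,0,0,0,0.03,0,0,0,0,0,0,0.03]'
python3 - <<'E'
from h import *
cv2.imwrite("pics/s2.png",cv2.resize(get_image("scene")[80:300,220:460],None,fx=2.5,fy=2.5)[:,:,::-1])
E
```

```text
clock: 14.92
position: [0.4985, 0.0002, 0.0348]
ee_rot: [1.757, 1.765, -0.73]
force: [-0.1, 0.3, -0.1]
width: 1.002
gripper_force: 0.0
clock: 15.68
position: [0.4984, -0.0003, 0.0349]
ee_rot: [1.757, 1.764, -0.73]
force: [-0.4, -0.1, -0.2]
width: 0.498
gripper_force: 45.0
clock: 16.3
position: [0.4995, 0.0003, 0.1708]
ee_rot: [1.758, 1.763, -0.725]
force: [0.7, -0.7, -3.6]
width: 0.5
gripper_force: 45.0
```

View pics/s2.png

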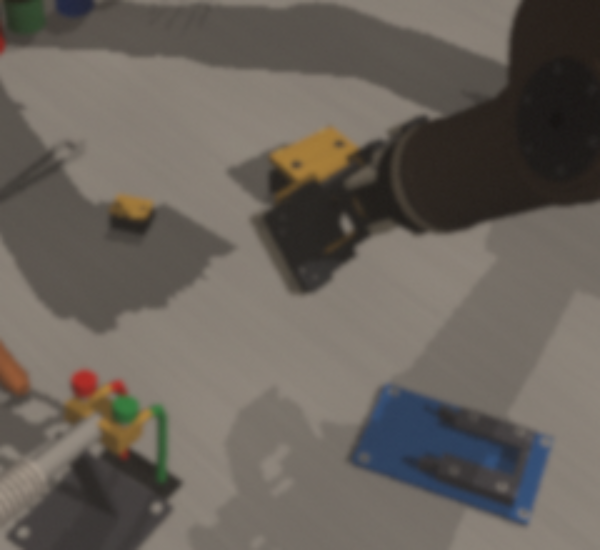

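The block is held (3.6 N load, 46 mm width); the holder and its apron at about (390,430) in the crop are free. Now the second quarter turn, over the apron.

```bash
cat >> h.py <<'E'
Hd=np.array([-.399,.917,0]); H0=np.array([.4801,.2133,0])
E
python3 - <<'E'
from h import *
A,o=cur(); Rg=R.from_rotvec([1.757,1.764,-.730]).as_matrix()
dv=Rg.T@(np.array([.498,0,.032])-np.array([.4984,-.0003,.0349])) # centre in tool
Rt=down(113.5,45); c=H0-.076*Hd+[0,0,.028]
t=c-Rt@dv; print(c,t,dv)
up=t+[0,0,.1]
B=pose(up,Rt); plan(A,B,13); plan(B,pose(t,Rt),5)
E
```

```text
[0.510424 0.143608 0.028   ] [0.51194036 0.14110393 0.02769956] [ 0.00226378 -0.0003921   0.0018389 ]
13 x [0.0119, 0.0034, 0.0027, -0.0001, 0.1189, -0.0347]
5 x [-0.0141, 0.0, 0.0141, 0.0, 0.0, -0.0]
```

```bash
python3 -m pendant '[0.0119,0.0034,0.0027,0,0.1189,-0.0347,0.03,0.0119,0.0034,0.0027,0,0.1189,-0.0347,0.03,0.0119,0.0034,0.0027,0,0.1189,-0.0347,0.03,0.0119,0.0034,0.0027,0,0.1189,-0.0347,0.03,0.0119,0.0034,0.0027,0,0.1189,-0.0347,0.03,0.0119,0.0034,0.0027,0,0.1189,-0.0347,0.03,0.0119,0.0034,0.0027,0,0.1189,-0.0347,0.03]'|head -3
python3 -m pendant '[0.0119,0.0034,0.0027,0,0.1189,-0.0347,0.03,0.0119,0.0034,0.0027,0,0.1189,-0.0347,0.03,0.0119,0.0034,0.0027,0,0.1189,-0.0347,0.03,0.0119,0.0034,0.0027,0,0.1189,-0.0347,0.03,0.0119,0.0034,0.0027,0,0.1189,-0.0347,0.03,0.0119,0.0034,0.0027,0,0.1189,-0.0347,0.03,0,0,0,0,0,0,0.03,0,0,0,0,0,0,0.03,0,0,0,0,0,0,0.03]'
python3 - <<'E'
from h import *
A,o=cur(); print(o["joints"].round(2))
plan(A,pose([.5119,.1411,.0277],down(113.5,45)),5)
im=get_image("wrist"); cv2.imwrite("pics/w3.png",im[:,:,::-1])
E
```

```text
clock: 17.23
position: [0.5123, 0.0673, 0.1164]
ee_rot: [-1.896, -2.37, 0.044]
clock: 18.35
position: [0.5114, 0.1416, 0.127]
ee_rot: [-1.333, -2.032, -0.546]
force: [0.7, 0.1, -1.7]
width: 0.5
gripper_force: 45.0
[ 0.69  0.94 -1.05  1.72  0.02  1.04  0.2 ]
5 x [-0.0141, 0.0001, 0.014, -0.0005, 0.0006, -0.0002]
```

View pics/w3.png

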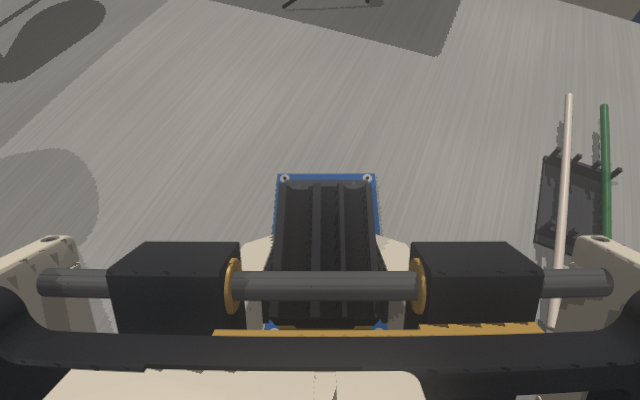

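The wrist view shows the grooved face up at about (330,250), in line with the holder (its far edge is at column 326). The rods on the right, from column 560, are clear. I'll lower the block onto the apron.

```bash
python3 -m pendant '[-0.0141,0,0.0141,0,0,0,0.03,-0.0141,0,0.0141,0,0,0,0.03,-0.0141,0,0.0141,0,0,0,0.03,-0.0141,0,0.0141,0,0,0,0.03,-0.0135,0,0.0135,0,0,0,0.03,0,0,0,0,0,0,0.03,0,0,0,0,0,0,0.03]'
python3 -m pendant '[-0.0007,0,0.0007,0,0,0,0.03,0,0,0,0,0,0,0.03]'|sed -n '2p;4p'
python3 -m pendant '[-0.0007,0,0.0007,0,0,0,0.03,0,0,0,0,0,0,0.03]'|sed -n '2p;4p'
```

```text
clock: 19.27
position: [0.5115, 0.1411, 0.0275]
ee_rot: [-1.333, -2.029, -0.548]
force: [0.2, 0.2, -3.8]
width: 0.503
gripper_force: 45.0
position: [0.5116, 0.1409, 0.0269]
force: [0.1, 0.1, -3.0]
position: [0.5115, 0.1409, 0.0258]
force: [0.8, -0.6, -2.2]
```

```bash
python3 -m pendant '[-0.0007,0,0.0007,0,0,0,0.03,0,0,0,0,0,0,0.03]'|sed -n '2p;4p'
python3 -m pendant '[-0.0005,0,0.0005,0,0,0,0.03,0,0,0,0,0,0,0.03]'|sed -n '2p;4p'
```

```text
position: [0.5116, 0.141, 0.0252]
force: [-0.2, -2.6, 2.0]
position: [0.5116, 0.141, 0.0252]
force: [-1.0, -6.7, 8.5]
```

```bash
python3 -m pendant '[0,0,0,0,0,0,0.0918,0,0,0,0,0,0,0.0918,0,0,0,0,0,0,0.0918,0,0,0,0,0,0,0.0918,0,0,-0.02,0,0,0,0.0918,0,0,-0.03,0,0,0,0.0918,0,0,-0.03,0,0,0,0.0918,0,0,-0.03,0,0,0,0.0918]'|sed -n '2p;4,5p'
python3 - <<'E'
from h import *
A,o=cur(); plan(A,pose(H0-.090*Hd+[0,0,.14],down(113.5,0)),6)
E
```

```text
position: [0.5428, 0.0692, 0.1026]
force: [0.3, 0.8, 0.6]
width: 0.999
6 x [0.0131, -0.0, -0.0007, -0.0004, -0.1308, -0.0002]
```

```bash
python3 -m pendant '[0.0131,0,-0.0007,0,-0.1308,0,0.0918,0.0131,0,-0.0007,0,-0.1308,0,0.0918,0.0131,0,-0.0007,0,-0.1308,0,0.0918,0.0131,0,-0.0007,0,-0.1308,0,0.0918,0.0131,0,-0.0007,0,-0.1308,0,0.0918,0.0131,0,-0.0007,0,-0.1308,0,0.0918,0,0,0,0,0,0,0.0918,0,0,0,0,0,0,0.0918]'
python3 - <<'E'
from h import *
A,o=cur()
im=get_image("wrist"); cv2.imwrite("pics/w4.png",im[:,:,::-1])
plan(A,pose(H0-.078*Hd+[0,0,.035],down(113.5,0)),5)
for x,y,z in [(-108,50,.006),(-108,-50,.006),(57,50,.006),(57,-50,.006),(-44,23,.046),(-44,-23,.046),(-108,23,.046),(-108,-23,.046)]:
    print(x,y,proj("wrist",H0+Hd*x/1e3+np.array([-.917,-.399,0])*y/1e3+[0,0,z],o)[0].round())
E
```

```text
clock: 22.28
position: [0.5159, 0.131, 0.1394]
ee_rot: [-1.721, -2.626, 0.004]
force: [-0.3, 0.3, -0.0]
width: 0.997
gripper_force: 0.0
5 x [0.0023, 0.0, 0.0209, -0.0007, -0.0001, 0.0001]
-108 50 [270. 215.]
-108 -50 [381. 215.]
57 50 [262.  15.]
57 -50 [389.  15.]
-44 23 [294. 149.]
-44 -23 [357. 149.]
-108 23 [296. 230.]
-108 -23 [355. 231.]
```

View pics/w4.png

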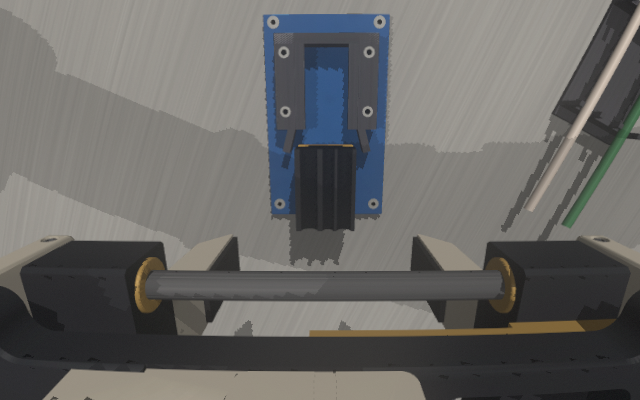

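The predicted corners match the view to about 2 px: plate (264,14) to (381,215), block at columns 297–355 and rows 146–230, upright and straight, just before the lead-ins. I'll descend and grip the head.

```bash
python3 -m pendant '[0.0023,0,0.0209,-0.0007,0,0,0.0918,0.0023,0,0.0209,-0.0007,0,0,0.0918,0.0023,0,0.0209,-0.0007,0,0,0.0918,0.0023,0,0.0209,-0.0007,0,0,0.0918,0.0023,0,0.0209,-0.0007,0,0,0.0918,0,0,0,0,0,0,0.0918,0,0,0,0,0,0,0.0918]'
python3 -m pendant '[0,0,0,0,0,0,0.03,0,0,0,0,0,0,0.03,0,0,0,0,0,0,0.03,0,0,0,0,0,0,0.03,0,0,0,0,0,0,0.03,0,0,0,0,0,0,0.03]' 20
python3 - <<'E'
from h import *
A,o=cur(); print(((A[:3,3]-H0)@np.c_[Hd,[-.917,-.399,0]]*1000).round(1))
B=pose(H0-.034*Hd+[0,0,.0355],down(113.5,0)); plan(A,B,9); plan(A,pose(H0-.004*Hd+[0,0,.0355],down(113.5,0)),10)
E
```

```text
clock: 23.2
position: [0.5119, 0.1408, 0.0353]
ee_rot: [-1.725, -2.625, -0.001]
force: [0.3, -0.4, 0.5]
width: 0.998
gripper_force: 0.0
clock: 23.95
position: [0.5113, 0.1417, 0.0351]
ee_rot: [1.723, 2.627, 0.001]
force: [-1.5, -0.5, 1.6]
width: 0.504
gripper_force: 20.0
[-78.1  -0.1]
9 x [0.0049, -0.0, -0.0, 0.0001, -0.0, -0.0]
10 x [0.0074, -0.0, -0.0, 0.0001, -0.0, -0.0]
```

```bash
python3 -m pendant '[0.005,0,0,0,0,0,0.03,0.005,0,0,0,0,0,0.03,0.005,0,0,0,0,0,0.03,0.005,0,0,0,0,0,0.03,0.005,0,0,0,0,0,0.03,0,0,0,0,0,0,0.03]'|sed -n '2p;4,5p'
python3 -m pendant '[0.005,0,0,0,0,0,0.03,0.005,0,0,0,0,0,0.03,0.005,0,0,0,0,0,0.03,0.005,0,0,0,0,0,0.03,0,0,0,0,0,0,0.03]'|sed -n '2p;4,5p'
```

```text
position: [0.5009, 0.1659, 0.0351]
force: [-0.1, 1.9, 1.9]
width: 0.503
position: [0.4929, 0.1842, 0.0351]
force: [-0.2, -0.2, 1.8]
width: 0.498
```

```bash
python3 -m pendant '[0.005,0,0,0,0,0,0.03,0.005,0,0,0,0,0,0.03,0.005,0,0,0,0,0,0.03,0.005,0,0,0,0,0,0.03,0.005,0,0,0,0,0,0.03,0,0,0,0,0,0,0.03]'|sed -n '2p;4,5p'
python3 -m pendant '[0.002,0,0,0,0,0,0.03,0,0,0,0,0,0,0.03]'|sed -n '2p;4,5p'
python3 -m pendant '[0.001,0,0,0,0,0,0.03,0,0,0,0,0,0,0.03]'|sed -n '2p;4,5p'
```

```text
position: [0.4829, 0.2072, 0.0351]
force: [-0.5, 0.2, 4.1]
width: 0.5
position: [0.4827, 0.2076, 0.0351]
force: [0.7, -3.5, 4.9]
width: 0.497
position: [0.4825, 0.2081, 0.0351]
force: [2.2, -4.6, 4.7]
width: 0.501
```

```bash
for i in 1; do python3 -m pendant '[0.002,0,0,0,0,0,0.03,0,0,0,0,0,0,0.03]'|sed -n '2p;4,5p'; python3 -m pendant '[0.002,0,0,0,0,0,0.03,0,0,0,0,0,0,0.03]'|sed -n '2p;4,5p'; done
python3 - <<'E'
from h import *
A,o=cur(); print(o["ft_torque"])
im=get_image("wrist"); cv2.imwrite("pics/w5.png",im[:,:,::-1])
im=get_image("scene"); cv2.imwrite("pics/sc5.png",im[:,:,::-1])
im=get_image("side"); cv2.imwrite("pics/si5.png",im[:,:,::-1])
E
```

```text
position: [0.4816, 0.2102, 0.0351]
force: [0.7, -4.5, 4.9]
width: 0.501
position: [0.4808, 0.2123, 0.0351]
force: [2.1, -3.9, 5.0]
width: 0.499
[-0.84495894 -0.54168089 -0.00089135]
```

View pics/w5.png

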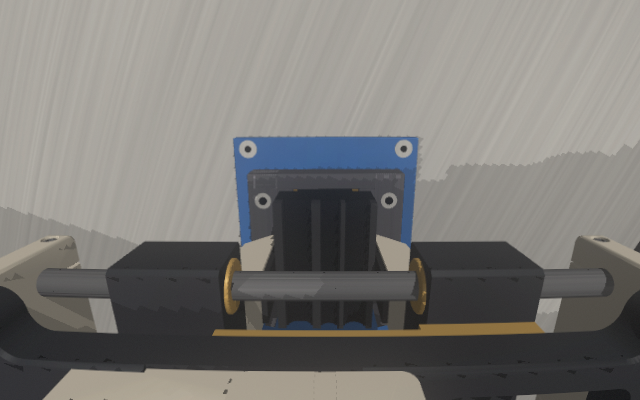

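Run:
```python
from h import *
A,o=cur(); print(((A[:3,3]-H0)@np.c_[Hd,[-.917,-.399,0]]*1000).round(1))
for x,z in [(57,6),(32,20.5),(40,20.5),(32,46),(29,46),(26,46),(32,23),(28,23)]: print(x,z,proj("wrist",H0+Hd*x/1e3+[0,0,z/1e3],o)[0].round(1))
im=cv2.imread("pics/w5.png"); 
print(im[130:215,325].max(1).tolist()); print(im[130:215,310].max(1).tolist())
```

```text
[-1.2 -0.2]
57 6 [324.7 138.6]
32 20.5 [324.7 190.5]
40 20.5 [324.7 175.1]
32 46 [324.7 204.3]
29 46 [324.7 210.9]
26 46 [324.7 217.4]
32 23 [324.7 191.7]
28 23 [324.7 199.3]
[163, 163, 161, 161, 160, 151, 128, 143, 153, 148, 147, 149, 147, 147, 148, 147, 147, 147, 147, 147, 147, 147, 147, 147, 146, 146, 147, 145, 147, 145, 146, 146, 145, 144, 145, 145, 146, 145, 130, 93, 73, 73, 73, 77, 84, 87, 86, 85, 85, 77, 76, 74, 77, 75, 75, 75, 73, 73, 64, 51, 47, 45, 45, 43, 46, 45, 45, 42, 45, 44, 44, 45, 43, 45, 43, 46, 45, 45, 44, 44, 41, 41, 40, 41, 40]
[161, 161, 161, 162, 162, 163, 144, 146, 152, 149, 149, 148, 148, 147, 148, 147, 148, 147, 147, 147, 148, 147, 147, 146, 146, 147, 146, 146, 145, 145, 146, 145, 146, 145, 145, 146, 146, 144, 132, 94, 73, 75, 74, 77, 85, 87, 81, 77, 77, 76, 76, 75, 76, 76, 76, 74, 74, 76, 72, 55, 46, 45, 45, 47, 44, 45, 43, 44, 42, 45, 45, 45, 44, 45, 45, 42, 44, 44, 44, 44, 39, 40, 39, 39, 39]
```

```bash
python3 -m pendant '[0,0,0,0,0,0,0.03,0,0,0,0,0,0,0.03,0,0,0,0,0,0,0.03]' 50 |sed -n '2p;4,6p'
python3 -m pendant '[0.001,0,0,0,0,0,0.03,0,0,0,0,0,0,0.03]'|sed -n '2p;4,5p'; python3 -m pendant '[0.0015,0,0,0,0,0,0.03,0,0,0,0,0,0,0.03]'|sed -n '2p;4,5p'
```

```text
position: [0.4808, 0.2123, 0.0351]
force: [2.2, -3.0, 4.8]
width: 0.494
gripper_force: 50.0
position: [0.4807, 0.2125, 0.0351]
force: [2.8, -6.0, 5.2]
width: 0.5
position: [0.4806, 0.2126, 0.0351]
force: [4.0, -10.5, 7.8]
width: 0.499
```

```bash
python3 -m pendant '[-0.002,0,0,0,0,0,0.03,0,0,0,0,0,0,0.0918,0,0,0,0,0,0,0.0918,0,0,0,0,0,0,0.0918,0,0,0,0,0,0,0.0918,0,0,-0.02,0,0,0,0.0918,0,0,-0.03,0,0,0,0.0918,0,0,-0.03,0,0,0,0.0918]'|sed -n '2p;4,6p'
python3 -m pendant '[-0.03,0,-0.01,0,0,0,0.0918,-0.03,0,0,0,0,0,0.0918,-0.02,0,0,0,0,0,0.0918,0,0,0,0,0,0,0.0918,0,0,0,0,0,0,0.0918]'|sed -n '1,2p;4,6p'
python3 - <<'E'
from h import *
A,o=cur(); im=get_image("wrist"); cv2.imwrite("pics/w6.png",cv2.resize(im[0:270,180:480],None,fx=2.2,fy=2.2)[:,:,::-1])
for x,z in [(57,6),(40,20.5),(32,20.5),(32,46),(28,46),(-32,46),(-36,46),(-32,20.5)]: 
    p=proj("wrist",H0+Hd*x/1e3+[0,0,z/1e3],o)[0]; print(x,z,p.round(1),((p-[180,0])*2.2).round())
E
```

```text
position: [0.4801, 0.2128, 0.1158]
force: [0.3, 0.2, -0.0]
width: 0.998
gripper_force: 0.0
clock: 29.72
position: [0.5118, 0.1404, 0.1251]
force: [-0.4, -0.1, -0.3]
width: 1.003
gripper_force: 0.0
57 6 [325.   23.7] [319.  52.]
40 20.5 [325.  44.] [319.  97.]
32 20.5 [325.   55.8] [319. 123.]
32 46 [325.1  49.3] [319. 108.]
28 46 [325.   55.9] [319. 123.]
-32 46 [325.  148.5] [319. 327.]
-36 46 [325.  154.3] [319. 340.]
-32 20.5 [324.9 144.9] [319. 319.]
```

View pics/w6.png

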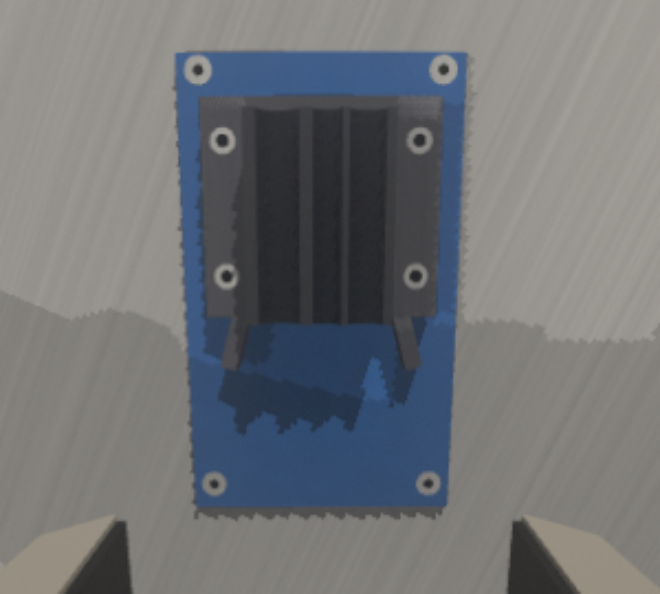

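The top view shows the block seated. Its front edge is at row 107 (108 predicted for x=+32). Its rear edge is 8 px past the keeper ends, exactly as predicted when fully home. The lips sit in the slots, the grooves are up and the gripper is clear.

```bash
python3 -c "from cell import *; print(sign_off())"
```

```text
the job is handed in; nothing more can be done
None
```

The middle-sized block was turned grooved face up, slid under the keeper lips fully home against the end stop, and released; I handed the job in at about 30 s.

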